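# Straighten the row of test pads

## Task

Four narrow green test pads belong side by side in one neat row, but the two between the outer ones have slipped, one towards you and one away. Without lifting them off the worktop, slide those two back so that all four lie flat and parallel, their ends in line and the gaps between them equal. Leave the outer two narrow pads as they are; the single wide green pad does not belong to the row.

Things in the scene. Friction and masses are not known exactly. Their poses are not given: they have to be found in the camera images.
- left_pad_mid (a point): narrow green rubber pad with a pale label, 140 (x) x 30 (y) x 11 mm, about 50 g, loose and flat on the worktop; point at its centre, 5.5 mm up. Left end of the row, to be left alone. Its x points roughly away from the robot, its y to the left; along its -y lie the vacant places at 90 and 180 mm and the right end pad at 270 mm with the same heading (60 mm clear between neighbours)
- right_pad_mid (a point): narrow green rubber pad with a pale label, 140 (x) x 30 (y) x 11 mm, about 50 g, loose and flat on the worktop; point at its centre, 5.5 mm up. Right end of the row, to be left alone; same heading as the left end pad. Beware: tall fixed equipment stands on the worktop at x over 0.57, y from -0.13 to 0.35 m; travel across in front of it (x about 0.45)
- pad_a_mid (a point): narrow green rubber pad with a pale label, 140 (x) x 30 (y) x 11 mm, about 50 g, loose and flat on the worktop; point at its centre, 5.5 mm up. One of the two slipped pads: it lies in front of or behind one of the two vacant places, 50 to 80 mm out of line along the row's x, skewed by up to 15 degrees; which place, and which way, varies; the other pad slipped the other way
- pad_b_mid (a point): narrow green rubber pad with a pale label, 140 (x) x 30 (y) x 11 mm, about 50 g, loose and flat on the worktop; point at its centre, 5.5 mm up. One of the two slipped pads: it lies in front of or behind one of the two vacant places, 50 to 80 mm out of line along the row's x, skewed by up to 15 degrees; which place, and which way, varies; the other pad slipped the other way

How it is judged:
By the outcome, as a careful person would: the job done as asked, in the order asked, and still so for the second after the job is handed in, with the robot touching nothing.
It also fails if it takes over 42 s, if anything falls off the work surface, if the arm or the gripper's body presses on something with over 40 N, if the wrist force passes 120 N, or if a joint passes its speed limit or range.

## Robot

A 6-joint arm with a two-finger parallel gripper is mounted at the origin on a cart in front of the work surface, level with it; the furniture and walls round the work are solid. World frame = base frame: x ahead of the robot, y to its left, z up, the work surface at z = 0. Lengths are in m, angles in rad, forces in N, time in s.
With the tool pointing down it reaches from about 0.35 to 0.85 m from the base axis. Payload 8.1 kg.
Tool frame: the origin (TCP) lies on the mounting face of the last link; the fingertips stand 186 mm ahead of it and the grasp point (between the pads) lies 167 mm ahead of it (grip_point_offset is the distance from the TCP to the grasp point, in m); z points along the fingers, y is the direction in which the jaws open and shut (so a half turn about z gives the same grasp; the last joint's range is limited). The gripper opens to 93 mm and grips with 3 to 60 N. Pads are 15 mm wide; open, the fingers measure 128 mm over their backs; the gripper's body (75 mm by 188 mm) begins 65 mm behind the grasp point.
Start: joints at [-1.243, 0.13, 1.488, -0, 1.523, -0.085], TCP at [0.241, -0.55, 0.405] pointing down, gripper open.
Joint ranges: [-2.96, 2.96], [-0.89, 2.26], [0.02, 2.5], [-1.34, 4.48], [0, 2.73], [-2.66, 2.66]. Speed limits (rad/s): [2.39, 2.39, 2.79, 3.14, 3.14, 3.14].

## Interface

Orientations are given as a rotation vector (axis times angle).
In Python, from plant import read_state, read_camera, close_job, grip_point_offset gives the robot as it stands.
- The arm moves only by the shell command python3 -m creep 'ROWS' [OPENING] [FORCE]. ROWS is JSON, a list of rows, each a list of 2 entries, a list of its own where there are three numbers: the shift along the tool's x, y, z in cm, then the turn, a rotation vector about the tool's x, y, z in degrees. In form: [[[tx, ty, tz], [rx, ry, rz]], ...]. A call has 1 to 12 rows; each row shifts and turns the commanded pose from where the row before left it, along the tool's axes as they then stand; what a row does not reach is not made up. A row lasts 1/12 s, in which the tool goes at most 41.7 mm and 7.16 degrees, less where a joint would pass 70% of its speed; a pose out of reach is approached as far as the arm can. A call is refused whole if a number of a shift passes 4.17 or a number of a turn 7.16, either way. A call with a gripper value outside its range is refused whole. OPENING is the opening in per cent of the stroke, from 0 (shut) to 100 (fully open), set as the call begins (- or left out, the last holds). The fingers move at their own pace and stop on an object; FORCE is the grip in N (left out, the last holds). Time passes only in rows, so rows that do not move let the fingers close. It gives the time, the measured TCP pose, the force and the opening at its end, in the units of the state.
- read_state(): the state, without advancing time (a new reading comes with each control period).
- read_camera(name): name is "side" or "top"; returns a dict with "img" (384x512x3 uint8, red, green, blue), "K" (3x3 intrinsics, pixels), "T" (4x4, takes a point from camera to world coordinates). Camera axes: x right, y down, z forward; pixel columns grow to the right and rows downward; lengths in m; the calibration is good to about 2 mm. A picture is of the moment at which its call begins. There is no depth.
- close_job(): hands the job in, once; it reports no verdict.
The state is a dict: "t": time; "q": joint angles; "dq": joint speeds; "joint_torque": joint torques, N m; "tool_pos": TCP position; "orientation": TCP orientation; "force": force on the tool from outside, world axes, zero at the start; "wrist_torque": the same for the moment, N m; "opening": finger opening in m.
Only numpy, scipy, OpenCV 4.12 (cv2) and the standard library are available. Lean on these libraries where they do the work, as an engineer would, in place of code of your own. Each camera call takes 0.05 s, during which the arm holds its last target.

## Working session

There is one attempt and no reset: what is moved stays moved. The work goes in short steps, Python scripts to look and compute and a shell command to move; the robot and the scene stay as the last step left them, time stands still between calls to the robot, and variables do not carry over. Pictures are saved under pics/ and viewed, and the job is handed in when it is done.

```bash
ls; mkdir -p pics
cat > h.py <<'E'
import numpy as np, cv2
from plant import read_state, read_camera
def snap(cam,name):
    c=read_camera(cam); cv2.imwrite(f'pics/{name}.png',cv2.cvtColor(c['img'],cv2.COLOR_RGB2BGR)); return c
def ray(c,uv,z):
    K,T=np.array(c['K']),np.array(c['T'])
    uv=np.atleast_2d(uv).astype(float)
    d=np.c_[uv,np.ones(len(uv))]@np.linalg.inv(K).T@T[:3,:3].T
    o=T[:3,3]; s=(z-o[2])/d[:,2]
    return o+d*s[:,None]
def proj(c,P):
    K,T=np.array(c['K']),np.array(c['T'])
    p=(np.atleast_2d(P)-T[:3,3])@T[:3,:3]; p=p@K.T
    return p[:,:2]/p[:,2:]
E
python3 - <<'E'
from h import *
for n in('top','side'):
    c=snap(n,n+'0'); print(n,np.round(c['T'],3).tolist(),np.round(c['K'],1).tolist())
s=read_state()
for k,v in s.items(): print(k,np.round(v,4))
from plant import grip_point_offset; print(grip_point_offset)
E
```

```text
pics
top [[0.027, -0.992, 0.127, 0.449], [-0.999, -0.024, 0.024, -0.201], [-0.021, -0.127, -0.992, 0.889], [0.0, 0.0, 0.0, 1.0]] [[433.8, 0.0, 256.5], [0.0, 433.8, 190.2], [0.0, 0.0, 1.0]]
side [[-0.903, -0.268, 0.335, 0.249], [-0.429, 0.526, -0.734, 0.427], [0.021, -0.807, -0.59, 0.554], [0.0, 0.0, 0.0, 1.0]] [[447.5, 0.0, 253.8], [0.0, 447.5, 187.0], [0.0, 0.0, 1.0]]
t 0.1
q [-1.2434  0.1311  1.4891 -0.      1.523  -0.0854]
dq [ 0.0007  0.     -0.0025 -0.0009 -0.0005 -0.0003]
joint_torque [ 1.00000e-03 -5.61343e+01 -4.93094e+01  7.71000e-02  2.92000e-02
 -1.00000e-04]
tool_pos [ 0.2407 -0.5494  0.4038]
orientation [-3.0733e+00 -6.4350e-01  3.0000e-04]
force [ 0.2416 -0.4488  0.538 ]
wrist_torque [-0.0598  0.0289 -0.037 ]
opening 0.0931
0.1673
```

View pics/top0.png

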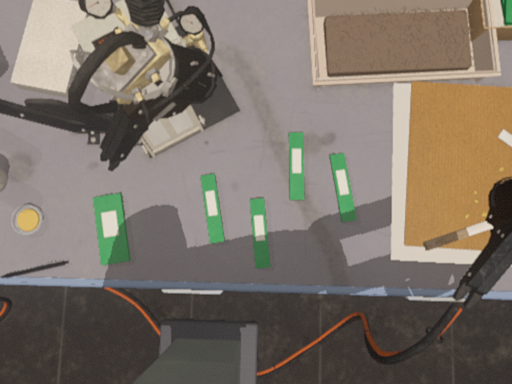

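View pics/side0.png

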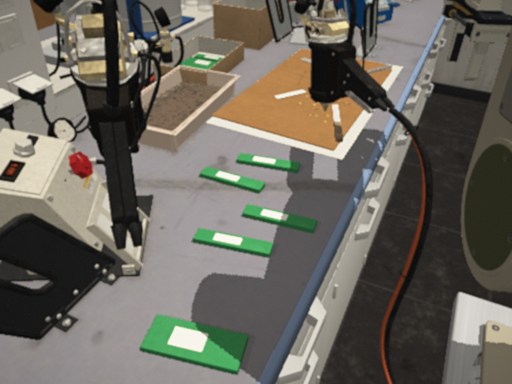

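The top view shows the wide pad at (111,228). The row runs left pad (212,208), near-slipped pad (260,232), far-slipped pad (297,165), right pad (342,187). Next I'll measure them.

```bash
cat >> h.py <<'E'
def pads(c,z=0.011,zone=None):
    hsv=cv2.cvtColor(c['img'],cv2.COLOR_RGB2HSV)
    m=cv2.inRange(hsv,(45,100,30),(85,255,255))
    cs,_=cv2.findContours(m,cv2.RETR_EXTERNAL,cv2.CHAIN_APPROX_NONE)
    out=[]
    for k in cs:
        if cv2.contourArea(k)<300: continue
        w=ray(c,k[:,0,:],z)[:,:2]
        (cx,cy),(a,b),ang=cv2.minAreaRect((w*1000).astype(np.float32))
        # moment-based of hull polygon in world, mm
        h=cv2.convexHull((w*1000).astype(np.float32)); M=cv2.moments(h)
        mx,my=M['m10']/M['m00'],M['m01']/M['m00']
        th=np.degrees(.5*np.arctan2(2*M['mu11'],M['mu20']-M['mu02']))
        out.append((mx,my,th,max(a,b),min(a,b),k[:,0].mean(0)))
    return sorted(out,key=lambda o:-o[1])
def rep(c):
    P=pads(c)
    for o in P: print('c %.1f %.1f th %.2f  L %.1f W %.1f'%o[:5],o[5].round())
    return P
E
python3 - <<'E'
from h import *
for n in('top','side'):
    c=read_camera(n); print(n); rep(c)
E
```

```text
top
c 476.0 114.1 th 11.20  L 137.2 W 57.2 [111. 229.]
c 523.1 -89.9 th 10.52  L 138.3 W 28.1 [212. 208.]
c 475.6 -187.8 th 6.60  L 137.1 W 27.6 [260. 233.]
c 614.7 -259.4 th 1.84  L 137.8 W 28.1 [296. 166.]
c 573.5 -353.9 th 10.46  L 136.4 W 28.7 [342. 187.]
side
c 474.7 118.1 th 11.06  L 140.1 W 61.6 [196. 344.]
c 521.0 -85.3 th 10.26  L 139.9 W 35.7 [232. 243.]
c 473.5 -182.6 th 6.00  L 139.0 W 37.2 [279. 219.]
c 612.3 -254.5 th 0.97  L 141.1 W 37.8 [231. 180.]
c 569.7 -348.8 th 10.01  L 139.1 W 40.0 [268. 163.]
```

```bash
cat >> h.py <<'E'
from scipy.spatial.transform import Rotation as Ro
def head():
    s=read_state(); R=Ro.from_rotvec(s['orientation']).as_matrix()
    return s,R,np.degrees(np.arctan2(R[1,0],R[0,0]))
def plan(x,y,z,th,N):
    """equal rows (cm,deg) from the measured pose to TCP x,y,z (m), tool-x heading th deg"""
    s,R,h=head(); p=np.array(s['tool_pos'])
    a=(h-th)/N   # turn about tool z (down)
    S=sum((R@Ro.from_euler('z',a*i,degrees=True).as_matrix() for i in range(N)))
    d=np.linalg.solve(S,(np.array([x,y,z])-p))*100
    print('t %.2f tcp'%s['t'],p.round(4),'head %.2f'%h,'tilt',np.degrees(np.arccos(-R[2,2])).round(2),'open %.4f'%s['opening'],'F',np.round(s['force'],1))
    print(N,'rows: shift cm',d.round(3),'turn z',round(a,3),' total',(d*N).round(2),round(a*N,2))
E
python3 - <<'E'
from h import *
plan(.613,-.260,.30,2.0,20)
E
```

```text
t 0.20 tcp [ 0.2407 -0.5495  0.4041] head 23.65 tilt 0.07 open 0.0928 F [-0.6  0.2 -0.4]
20 rows: shift cm [ 2.159 -0.983  0.521] turn z 1.083  total [ 43.17 -19.66  10.43] 21.65
```

```bash
python3 -m creep '[[[2.16,-0.98,0.5],[0,0,1.08]],[[2.16,-0.98,0.5],[0,0,1.08]],[[2.16,-0.98,0.5],[0,0,1.08]],[[2.16,-0.98,0.5],[0,0,1.08]],[[2.16,-0.98,0.5],[0,0,1.08]],[[2.16,-0.98,0.5],[0,0,1.08]],[[2.16,-0.98,0.5],[0,0,1.08]],[[2.16,-0.98,0.5],[0,0,1.08]],[[2.16,-0.98,0.5],[0,0,1.08]],[[2.16,-0.98,0.5],[0,0,1.08]]]' 60 10
python3 - <<'E'
from h import *
plan(.613,-.260,.30,2.0,12)
E
```

```text
t: 1.03
tool_pos: [0.4141, -0.3865, 0.3543]
orientation: [-3.122, -0.35, 0.0]
force: [-0.3, 0.2, -0.4]
opening: 0.0561
t 1.03 tcp [ 0.4141 -0.3865  0.3543] head 12.79 tilt 0.02 open 0.0561 F [-0.3  0.2 -0.4]
12 rows: shift cm [ 1.789 -0.819  0.453] turn z 0.9  total [21.47 -9.83  5.43] 10.79
```

```bash
python3 -m creep '[[[1.8,-0.8,0.45],[0,0,0.9]],[[1.8,-0.8,0.45],[0,0,0.9]],[[1.8,-0.8,0.45],[0,0,0.9]],[[1.8,-0.8,0.45],[0,0,0.9]],[[1.8,-0.8,0.45],[0,0,0.9]],[[1.8,-0.8,0.45],[0,0,0.9]],[[1.8,-0.8,0.45],[0,0,0.9]],[[1.8,-0.8,0.45],[0,0,0.9]],[[1.8,-0.8,0.45],[0,0,0.9]],[[1.8,-0.8,0.45],[0,0,0.9]],[[1.0,-0.5,0.3],[0,0,0.5]],[[0,0,0],[0,0,0]]]'
python3 - <<'E'
from h import *
snap('top','top1'); snap('side','side1')
plan(.613,-.260,.22,1.8,6)
E
```

```text
t: 2.03
tool_pos: [0.5896, -0.2739, 0.3055]
orientation: [-3.139, -0.094, 0.002]
force: [0.4, -0.7, -1.3]
opening: 0.0553
t 2.13 tcp [ 0.5882 -0.2753  0.3064] head 3.42 tilt 0.06 open 0.0556 F [ 0.1 -1.2 -0.1]
6 rows: shift cm [ 0.426 -0.235  1.439] turn z 0.269  total [ 2.56 -1.41  8.63] 1.62
```

View pics/side1.png

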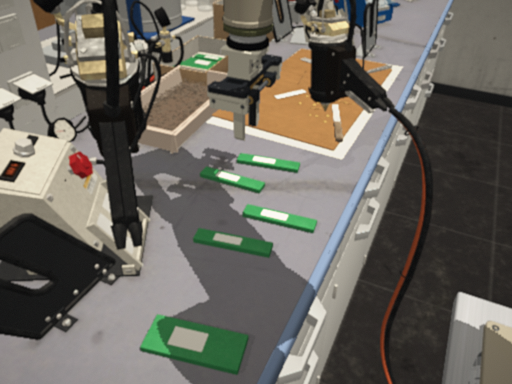

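View pics/top1.png

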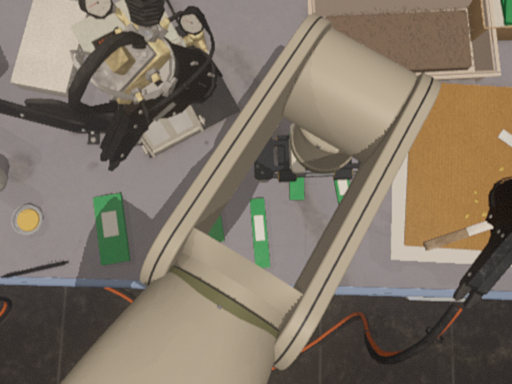

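```bash
python3 -m creep '[[[0.43,-0.23,1.44],[0,0,0.27]],[[0.43,-0.23,1.44],[0,0,0.27]],[[0.43,-0.23,1.44],[0,0,0.27]],[[0.43,-0.23,1.44],[0,0,0.27]],[[0.43,-0.23,1.44],[0,0,0.27]],[[0.43,-0.23,1.44],[0,0,0.27]],[[0,0,0],[0,0,0]],[[0,0,0],[0,0,0]]]'
python3 - <<'E'
from h import *
snap('side','side2')
plan(.613,-.259,.190,1.8,4)
E
```

```text
t: 2.8
tool_pos: [0.6133, -0.2598, 0.2183]
orientation: [-3.14, -0.048, 0.004]
force: [-0.2, -0.5, 1.0]
opening: 0.0558
t 2.85 tcp [ 0.6137 -0.2602  0.2198] head 1.76 tilt 0.05 open 0.0559 F [ 1.   0.2 -0.2]
4 rows: shift cm [-0.015 -0.031  0.746] turn z -0.011  total [-0.06 -0.12  2.98] -0.04
```

View pics/side2.png

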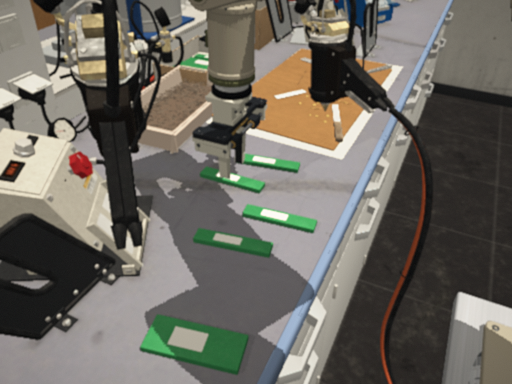

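Side view: the open fingers straddle pad B at about (228,175), with the tips about 3 cm above the worktop. Now I'll descend and grip gently.

```bash
python3 -m creep '[[[0,0,0.75],[0,0,0]],[[0,0,0.75],[0,0,0]],[[0,0,0.75],[0,0,0]],[[0,0,0.7],[0,0,0]],[[0,0,0],[0,0,0]],[[0,0,0],[0,0,0]]]'
python3 -m creep '[[[0,0,0],[0,0,0]],[[0,0,0],[0,0,0]],[[0,0,0],[0,0,0]],[[0,0,0],[0,0,0]],[[0,0,0],[0,0,0]],[[0,0,0],[0,0,0]],[[0,0,0],[0,0,0]],[[0,0,0],[0,0,0]]]' 20 8
python3 - <<'E'
from h import *
c=snap('side','side3');rep(c)
ct=snap('top','top3');rep(ct)
plan(.56,-.266,.190,10.5,10)
E
```

```text
t: 3.35
tool_pos: [0.6132, -0.2602, 0.1899]
orientation: [-3.14, -0.047, 0.002]
force: [0.1, 0.2, -0.3]
opening: 0.0556
t: 4.02
tool_pos: [0.6138, -0.2604, 0.1912]
orientation: [3.141, 0.047, 0.001]
force: [-0.4, 0.9, 2.7]
opening: 0.0298
c 474.6 118.3 th 10.89  L 140.1 W 61.7 [196. 344.]
c 521.7 -84.7 th 10.29  L 139.6 W 36.5 [232. 243.]
c 474.5 -182.5 th 6.63  L 138.8 W 36.9 [278. 219.]
c 566.8 -350.5 th 8.87  L 135.1 W 39.5 [269. 163.]
c 476.1 114.0 th 11.28  L 137.4 W 57.8 [111. 229.]
c 570.9 -261.0 th 0.38  L 51.6 W 26.5 [297. 187.]
c 535.1 -362.9 th 1.04  L 74.0 W 28.6 [347. 203.]
t 4.12 tcp [ 0.6138 -0.2604  0.1912] head 1.73 tilt 0.03 open 0.0299 F [-0.7 -0.6  3.2]
10 rows: shift cm [-0.542  0.003  0.012] turn z -0.877  total [-5.42  0.03  0.12] -8.77
```

View pics/side3.png

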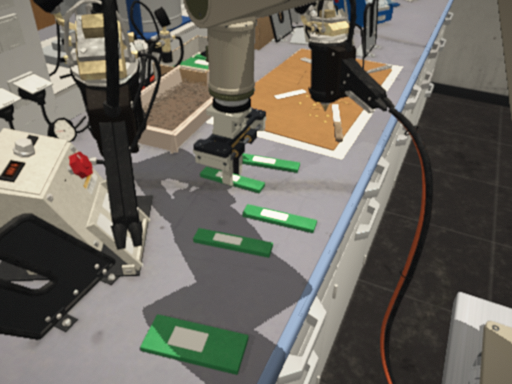

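Run:
```python
from h import *
plan(.5557,-.2665,.1905,10.6,11)
```

```text
t 4.12 tcp [ 0.6138 -0.2604  0.1912] head 1.73 tilt 0.03 open 0.0299 F [-0.7 -0.6  3.2]
11 rows: shift cm [-0.532  0.002  0.006] turn z -0.806  total [-5.85  0.02  0.07] -8.87
```

```bash
python3 -m creep '[[[-0.53,0,0],[0,0,-0.8]],[[-0.53,0,0],[0,0,-0.8]],[[-0.53,0,0],[0,0,-0.8]],[[-0.53,0,0],[0,0,-0.8]],[[-0.53,0,0],[0,0,-0.8]],[[-0.53,0,0],[0,0,-0.8]],[[-0.53,0,0],[0,0,-0.8]],[[-0.53,0,0],[0,0,-0.8]],[[-0.53,0,0],[0,0,-0.8]],[[-0.53,0,0],[0,0,-0.8]],[[-0.53,0,0],[0,0,-0.8]],[[0,0,0],[0,0,0]]]'
python3 -m creep '[[[0,0,0],[0,0,0]],[[0,0,0],[0,0,0]],[[0,0,0],[0,0,0]],[[0,0,0],[0,0,0]]]'
python3 - <<'E'
from h import *
c=snap('side','side4');rep(c)
plan(.5557,-.2665,.1905,10.6,1)
E
```

```text
t: 5.12
tool_pos: [0.5549, -0.2664, 0.1912]
orientation: [3.128, 0.29, -0.0]
force: [0.5, 1.3, 7.8]
opening: 0.0299
t: 5.45
tool_pos: [0.5551, -0.2664, 0.1911]
orientation: [3.128, 0.289, -0.002]
force: [-0.0, 0.1, 9.1]
opening: 0.0298
c 474.6 118.3 th 10.87  L 140.3 W 61.7 [196. 344.]
c 521.3 -84.8 th 10.32  L 139.6 W 36.5 [232. 243.]
c 474.6 -182.5 th 6.50  L 138.9 W 37.8 [279. 219.]
t 5.50 tcp [ 0.555  -0.2664  0.1911] head 10.57 tilt 0.07 open 0.0299 F [-0.2  1.   8.8]
1 rows: shift cm [0.065 0.019 0.063] turn z -0.031  total [0.06 0.02 0.06] -0.03
```

View pics/side4.png

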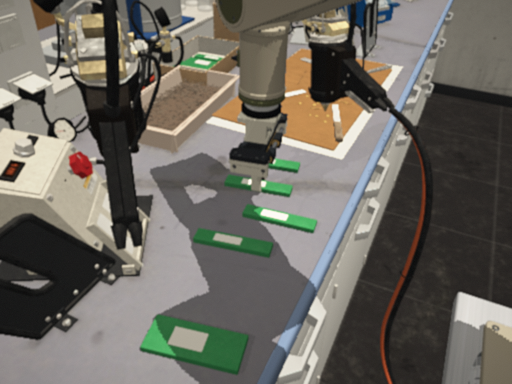

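Side view: pad B sits at about (258,186), now near its place in the row. Release and lift.

```bash
python3 -m creep '[[[0,0,0],[0,0,0]],[[0,0,0],[0,0,0]],[[0,0,0],[0,0,0]],[[0,0,0],[0,0,0]],[[0,0,0],[0,0,0]]]' 60
python3 -m creep '[[[0,0,-1],[0,0,0]],[[0,0,-1.5],[0,0,0]],[[0,0,-1.5],[0,0,0]],[[0,0,-1.5],[0,0,0]],[[0,0,-1.5],[0,0,0]],[[0,0,-1],[0,0,0]],[[0,0,0],[0,0,0]]]'
python3 - <<'E'
from h import *
c=snap('side','side5');rep(c)
c=snap('top','top5');rep(c)
# pad A at 475.6,-187.8, th 6.6 ; grip 25 mm nearer than the middle
th=np.radians(6.6)
plan(.4756-.025*np.cos(th),-.1883-.025*np.sin(th),.27,6.6,10)
E
```

```text
t: 5.92
tool_pos: [0.5552, -0.266, 0.1902]
orientation: [-3.128, -0.288, 0.002]
force: [0.9, 0.0, 0.0]
opening: 0.0547
t: 6.5
tool_pos: [0.5567, -0.2667, 0.2744]
orientation: [3.125, 0.288, 0.006]
force: [0.8, -0.1, 0.3]
opening: 0.0557
c 474.5 118.3 th 10.90  L 140.0 W 61.6 [196. 344.]
c 521.4 -84.8 th 10.30  L 139.6 W 36.6 [232. 243.]
c 474.4 -182.6 th 6.50  L 139.1 W 36.6 [279. 219.]
c 554.6 -259.9 th 10.34  L 139.3 W 39.9 [257. 186.]
c 570.7 -348.6 th 10.97  L 138.7 W 38.8 [268. 163.]
c 475.8 114.1 th 11.20  L 137.9 W 57.4 [111. 229.]
c 470.7 -188.0 th 7.69  L 135.3 W 27.8 [259. 234.]
c 514.3 -272.9 th 10.82  L 53.1 W 28.7 [302. 214.]
t 6.60 tcp [ 0.5558 -0.2662  0.2712] head 10.53 tilt 0.05 open 0.0558 F [ 0.8  1.  -0.6]
10 rows: shift cm [-0.924 -0.902  0.011] turn z 0.393  total [-9.24 -9.02  0.11] 3.93
```

View pics/side5.png

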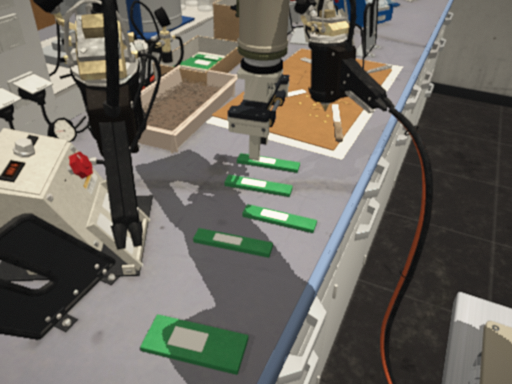

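View pics/top5.png

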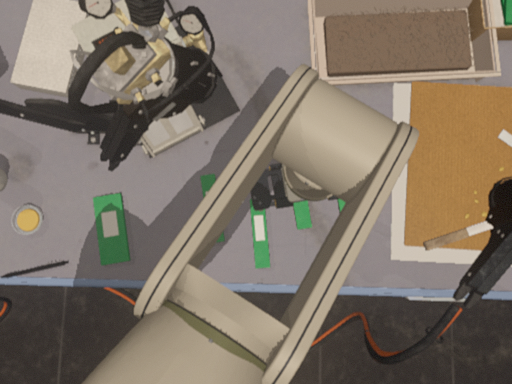

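Pad B is within about 1 mm of its place by the side view. Next I'll move back and left to pad A, gripping 25 mm nearer than its middle to keep clear of the equipment.

```bash
python3 -m creep '[[[-0.92,-0.9,0],[0,0,0.4]],[[-0.92,-0.9,0],[0,0,0.4]],[[-0.92,-0.9,0],[0,0,0.4]],[[-0.92,-0.9,0],[0,0,0.4]],[[-0.92,-0.9,0],[0,0,0.4]],[[-0.92,-0.9,0],[0,0,0.4]],[[-0.92,-0.9,0],[0,0,0.4]],[[-0.92,-0.9,0],[0,0,0.4]],[[-0.92,-0.9,0],[0,0,0.4]],[[-0.92,-0.9,0],[0,0,0.4]],[[0,0,0],[0,0,0]],[[0,0,0],[0,0,0]]]'
python3 - <<'E'
from h import *
c=snap('side','side6');rep(c)
th=np.radians(6.6)
plan(.4756-.025*np.cos(th),-.1883-.025*np.sin(th),.21,6.6,5)
E
```

```text
t: 7.6
tool_pos: [0.4506, -0.1909, 0.2699]
orientation: [-3.136, -0.18, 0.002]
force: [-0.3, -0.2, 0.6]
opening: 0.0557
c 474.6 118.0 th 11.32  L 140.2 W 61.5 [196. 344.]
c 521.4 -84.7 th 10.43  L 139.6 W 36.5 [232. 243.]
c 474.8 -182.5 th 6.54  L 139.1 W 37.5 [278. 219.]
c 560.9 -258.2 th 9.99  L 126.4 W 38.8 [254. 186.]
t 7.65 tcp [ 0.4511 -0.1912  0.2702] head 6.55 tilt 0.04 open 0.0559 F [ 1.2  0.1 -0. ]
5 rows: shift cm [-5.000e-03 -1.000e-03  1.205e+00] turn z -0.01  total [-0.03 -0.    6.02] -0.05
```

View pics/side6.png

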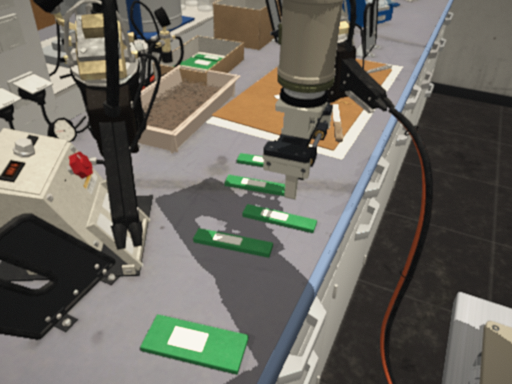

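Side view: the fingers at about (290,190) are above the near half of pad A (279,219). Descend 8 cm, then grip.

```bash
python3 -m creep '[[[0,0,1.2],[0,0,0]],[[0,0,1.2],[0,0,0]],[[0,0,1.2],[0,0,0]],[[0,0,1.2],[0,0,0]],[[0,0,1.0],[0,0,0]],[[0,0,0.8],[0,0,0]],[[0,0,0.7],[0,0,0]],[[0,0,0.6],[0,0,0]],[[0,0,0],[0,0,0]],[[0,0,0],[0,0,0]]]'
python3 - <<'E'
from h import *
c=snap('side','side7')
plan(.4508,-.1912,.1905,6.6,1)
E
```

```text
t: 8.48
tool_pos: [0.4511, -0.1912, 0.1917]
orientation: [-3.136, -0.179, 0.001]
force: [0.2, -0.6, -0.0]
opening: 0.0557
t 8.53 tcp [ 0.4513 -0.1913  0.1922] head 6.53 tilt 0.03 open 0.0559 F [-1.7  0.5 -0.3]
1 rows: shift cm [-0.05  -0.014  0.166] turn z -0.066  total [-0.05 -0.01  0.17] -0.07
```

View pics/side7.png

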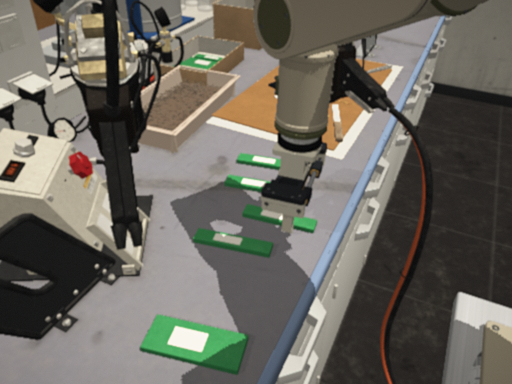

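```bash
python3 -m creep '[[[0,0,0.1],[0,0,0]],[[0,0,0],[0,0,0]],[[0,0,0],[0,0,0]],[[0,0,0],[0,0,0]],[[0,0,0],[0,0,0]],[[0,0,0],[0,0,0]],[[0,0,0],[0,0,0]],[[0,0,0],[0,0,0]]]' 20 8
python3 - <<'E'
from h import *
c=read_camera('side');rep(c)
plan(.5157,-.183,.191,10.6,11)
E
```

```text
t: 9.2
tool_pos: [0.4512, -0.1913, 0.1911]
orientation: [3.136, 0.179, 0.001]
force: [-0.1, 0.1, 2.3]
opening: 0.0297
c 474.4 118.2 th 11.04  L 140.0 W 62.1 [196. 344.]
c 521.6 -84.7 th 10.41  L 140.3 W 36.7 [232. 243.]
t 9.25 tcp [ 0.4512 -0.1912  0.1911] head 6.53 tilt 0.02 open 0.0303 F [-1.6 -0.5  3.5]
11 rows: shift cm [0.591 0.011 0.001] turn z -0.37  total [6.5  0.12 0.01] -4.07
```

```bash
python3 -m creep '[[[0.59,0.01,0],[0,0,-0.37]],[[0.59,0.01,0],[0,0,-0.37]],[[0.59,0.01,0],[0,0,-0.37]],[[0.59,0.01,0],[0,0,-0.37]],[[0.59,0.01,0],[0,0,-0.37]],[[0.59,0.01,0],[0,0,-0.37]],[[0.59,0.01,0],[0,0,-0.37]],[[0.59,0.01,0],[0,0,-0.37]],[[0.59,0.01,0],[0,0,-0.37]],[[0.59,0.01,0],[0,0,-0.37]],[[0.59,0.01,0],[0,0,-0.37]],[[0,0,0],[0,0,0]]]'
python3 -m creep '[[[0,0,0],[0,0,0]],[[0,0,0],[0,0,0]],[[0,0,0],[0,0,0]]]'
python3 - <<'E'
from h import *
c=snap('side','side8');rep(c)
plan(.5157,-.183,.191,10.6,1)
E
```

```text
t: 10.25
tool_pos: [0.5165, -0.1827, 0.191]
orientation: [3.128, 0.291, 0.002]
force: [3.8, -0.2, 5.3]
opening: 0.0299
t: 10.5
tool_pos: [0.5156, -0.1828, 0.191]
orientation: [3.128, 0.29, 0.001]
force: [2.2, 0.4, 2.4]
opening: 0.0301
c 474.4 118.3 th 10.96  L 140.0 W 61.7 [196. 344.]
c 521.4 -84.8 th 10.44  L 139.6 W 36.4 [232. 243.]
t 10.55 tcp [ 0.5155 -0.1828  0.191 ] head 10.60 tilt 0.04 open 0.0299 F [1.3 1.1 1.9]
1 rows: shift cm [ 0.012  0.023 -0.004] turn z -0.003  total [ 0.01  0.02 -0.  ] -0.0
```

View pics/side8.png

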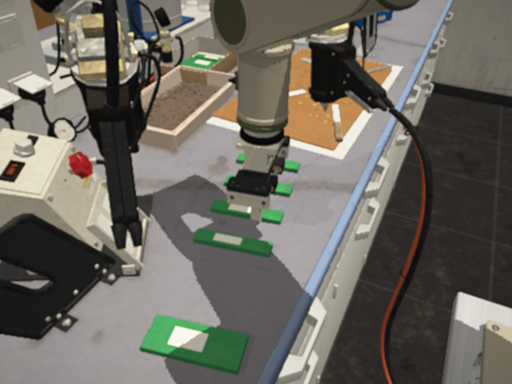

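Side view: pad A is now at about (247,211), in line with the others. Release, rise, and retreat to the right to clear both views.

```bash
python3 -m creep '[[[0,0,0],[0,0,0]],[[0,0,0],[0,0,0]],[[0,0,0],[0,0,0]],[[0,0,0],[0,0,0]],[[0,0,0],[0,0,0]]]' 60
python3 -m creep '[[[0,0,-1],[0,0,0]],[[0,0,-1.5],[0,0,0]],[[0,0,-2],[0,0,0]],[[0,0,-2],[0,0,0]],[[0,0,-2],[0,0,0]],[[0,0,-2],[0,0,0]],[[0,0,-2],[0,0,0]],[[0,0,-2],[0,0,0]],[[0,0,-1],[0,0,0]],[[0,0,0],[0,0,0]]]'
python3 - <<'E'
from h import *
c=snap('side','side9');rep(c)
plan(.26,-.55,.40,20,24)
E
```

```text
t: 10.97
tool_pos: [0.5152, -0.1828, 0.1906]
orientation: [-3.128, -0.29, 0.001]
force: [0.1, 0.2, 0.2]
opening: 0.055
t: 11.8
tool_pos: [0.5163, -0.1832, 0.3495]
orientation: [3.125, 0.29, 0.008]
force: [0.1, -0.4, -0.3]
opening: 0.0557
c 474.5 118.1 th 11.06  L 140.2 W 61.9 [196. 344.]
c 521.4 -84.8 th 10.32  L 139.6 W 36.5 [232. 243.]
c 538.1 -172.4 th 10.38  L 139.2 W 37.7 [246. 212.]
c 553.4 -259.8 th 10.78  L 139.1 W 38.1 [258. 186.]
c 570.6 -349.1 th 10.53  L 139.0 W 38.7 [268. 163.]
t 11.85 tcp [ 0.5158 -0.183   0.3474] head 10.60 tilt 0.17 open 0.0556 F [-1.4 -0.7  0.1]
24 rows: shift cm [-1.429  1.2   -0.22 ] turn z -0.392  total [-34.29  28.81  -5.29] -9.4
```

```bash
python3 -m creep '[[[-1.4,1.2,-0.2],[0,0,-0.4]],[[-1.4,1.2,-0.2],[0,0,-0.4]],[[-1.4,1.2,-0.2],[0,0,-0.4]],[[-1.4,1.2,-0.2],[0,0,-0.4]],[[-1.4,1.2,-0.2],[0,0,-0.4]],[[-1.4,1.2,-0.2],[0,0,-0.4]],[[-1.4,1.2,-0.2],[0,0,-0.4]],[[-1.4,1.2,-0.2],[0,0,-0.4]],[[-1.4,1.2,-0.2],[0,0,-0.4]],[[-1.4,1.2,-0.2],[0,0,-0.4]],[[-1.4,1.2,-0.2],[0,0,-0.4]],[[-1.4,1.2,-0.2],[0,0,-0.4]]]'
python3 -m creep '[[[-1.4,1.2,-0.2],[0,0,-0.4]],[[-1.4,1.2,-0.2],[0,0,-0.4]],[[-1.4,1.2,-0.2],[0,0,-0.4]],[[-1.4,1.2,-0.2],[0,0,-0.4]],[[-1.4,1.2,-0.2],[0,0,-0.4]],[[-1.4,1.2,-0.2],[0,0,-0.4]],[[-1.4,1.2,-0.2],[0,0,-0.4]],[[-1.4,1.2,-0.2],[0,0,-0.4]],[[-1.4,1.2,-0.2],[0,0,-0.4]],[[-1.4,1.2,-0.2],[0,0,-0.4]],[[-1.4,1.2,-0.2],[0,0,-0.4]],[[0,0,0],[0,0,0]]]'
python3 - <<'E'
from h import *
for n in('top','side'):
    c=snap(n,n+'10');P=rep(c)
    P=[np.array(p[:3]) for p in P if p[1]<0]
    if len(P)==4:
        L,R=P[0],P[3]; u=(L-R)[:2]; th=np.radians((L[2]+R[2])/2); ex=np.array([np.cos(th),np.sin(th)]); ey=np.array([-ex[1],ex[0]])
        for p,k in((P[1],1),(P[2],2),(R,3)):
            print(n,'pad',k,'vs interp along %.1f across %.1f mm turn %.2f'%(ex@(p[:2]-L[:2]+u*k/3),ey@(p[:2]-L[:2]+u*k/3),p[2]-np.degrees(th)),'pitch',(ey@(p[:2]-L[:2])).round(1))
E
```

```text
t: 12.85
tool_pos: [0.3826, -0.3607, 0.3679]
orientation: [-3.111, -0.421, 0.003]
force: [0.2, -0.1, -0.3]
opening: 0.0558
t: 13.85
tool_pos: [0.2742, -0.5342, 0.39]
orientation: [-3.094, -0.537, 0.002]
force: [0.2, -1.4, 0.1]
opening: 0.0558
c 476.0 114.1 th 11.22  L 137.0 W 57.2 [111. 229.]
c 523.7 -89.8 th 10.54  L 136.6 W 28.2 [212. 208.]
c 539.8 -177.5 th 10.59  L 136.5 W 27.5 [255. 201.]
c 555.8 -265.0 th 10.45  L 136.9 W 28.5 [299. 194.]
c 573.5 -353.9 th 10.59  L 136.7 W 28.6 [342. 187.]
top pad 1 vs interp along -0.4 across 0.5 mm turn 0.02 pitch -89.1
top pad 2 vs interp along -1.0 across 1.0 mm turn -0.11 pitch -178.1
top pad 3 vs interp along 0.0 across 0.0 mm turn 0.03 pitch -268.7
c 474.6 118.1 th 11.05  L 140.2 W 61.3 [196. 344.]
c 521.1 -85.2 th 10.20  L 139.4 W 36.0 [232. 243.]
c 537.1 -172.8 th 10.09  L 139.1 W 38.4 [246. 212.]
c 553.5 -260.0 th 10.27  L 139.4 W 39.4 [258. 186.]
c 569.7 -348.8 th 10.01  L 139.1 W 40.2 [268. 163.]
side pad 1 vs interp along -0.1 across 0.3 mm turn -0.01 pitch -89.0
side pad 2 vs interp along 0.1 across 0.9 mm turn 0.16 pitch -177.8
side pad 3 vs interp along 0.0 across 0.0 mm turn -0.09 pitch -268.0
```

View pics/top10.png

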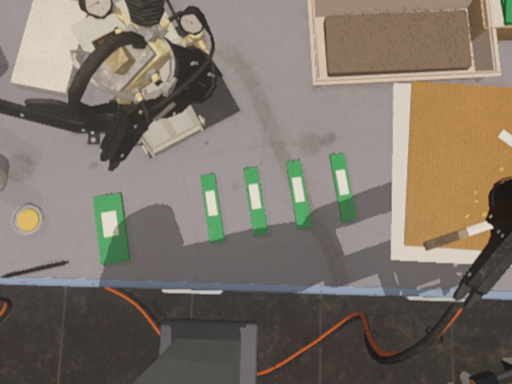

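View pics/side10.png

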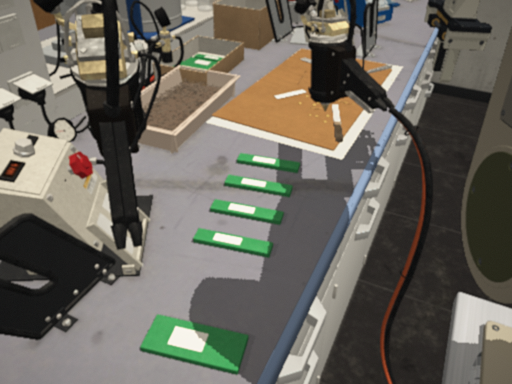

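Both views show four parallel, evenly spaced pads: top at (212,208), (255,201), (299,194), (342,187), side at (232,243), (246,212), (258,186), (268,163). The two moved pads are within about 1 mm and 0.2° of their places, and the robot is clear, so I'm handing in.

```bash
python3 -c "
from plant import close_job; print(close_job())"
```

```text
the job is handed in; nothing more can be done
None
```

Both slipped pads are back in the row, and the job is handed in at about 14 s of the 42 s allowed. I gripped each one lightly (8 N), slid it along the worktop without lifting it, let go, and moved the arm back near its start.

- **Position:** the top and side cameras agree that both pads sit within about 1.0 mm of even spacing and end alignment between the outer pads. The far-slipped pad shows the largest error: about 1 mm across in both views, and 1 mm along the row in the top view only. That is within the 2 mm camera calibration.
- **Heading:** both are within about 0.2° of the outer pads.
- **Left alone:** the two outer pads and the wide pad measured the same before and after, within measuring noise.
- **Forces:** the largest wrist force in any reading was about 9 N.

No check failed. The views differ by about 5 mm in absolute sideways position, probably because the side camera also sees the pads' side faces. I therefore compared positions only within the same view.

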